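# Drop a used blood tube through a lever-operated waste bin lid

### The job

A used blood tube is waiting on the chute of the yellow waste bin, held back by the closed red lid. Press the bin's hand lever all the way down with a fingertip so that the lid stands wide open, and keep it down until the tube lies in the bin; then let the lever rise slowly so that the lid eases shut without slamming, and take the hand away. Do not grasp, push or touch the tube or the lid, do not pick anything up, and leave the other things on the worktop alone.

Things in the scene. Friction and masses are not known exactly. Their poses are not given: they have to be found in the camera images.
- bin: yellow waste bin, fixed: open box 150 (x) by 126 (y) mm, rim 95 mm high, walls 3 mm; origin at the centre of its underside, z up. Its -x side is the front (roughly to the robot): there an aluminium chute, 126 mm wide with 14 mm side walls, rises forward from the rim at 22 degrees, to x = -142 mm and 136 mm high. The lever is on its right side (-y)
- lid: red lid panel, 145 (x) by 125 (y) by 24 mm, closed on the rim (top 124 mm above the worktop, 5 mm lower at the edges); its front apron blocks the lower end of the chute. Origin on the hinge line, in the middle of the rear edge, 100 mm up. Do not touch
- lid_angle (a joint): lid angle, rad: 0 closed, 0.96 wide open; geared to the lever: always twice the lever angle
- lever_angle (a joint): lever angle, rad: 0 at rest (pad up), 0.48 at its lower stop; pressing the pad down raises it. A spring and the lid drive it back: about 3.5 N at the pad to start it, 5 N at full press. Let go, it snaps back and the lid slams. Slammed means: the lid closes faster than 1.6 rad/s (some 0.13 m/s at the pad); 0.02 to 0.04 m/s at the pad eases it well
- lever: steel hand lever on the right side of the bin, ending in a black pad, 46x46x8 mm, the place to press from above; origin on the pivot (80 mm above the worktop, at the bin's x 20, y -72 mm), its pivot axis is its own y axis; at rest its axes are those of the bin
- pad_top (a point): centre of the pad's upper face; its axes are the lever's. The face is tilted (0.25 rad at rest, lower on the side of the bin; level half way, 0.25 rad the other way at full press). At rest about 154 mm above the worktop, 131 mm in front (-x) and 120 mm to the right (-y) of the bin's origin; at full press about 76 mm above the worktop
- lever_pivot (a point): point on the lever's pivot axis, which lies along the bin's y axis, 80 mm above the worktop; fixed to the bin. The pad turns about this axis, 168 mm from it, and moves about 17 mm farther from the bin on its way down
- used_tube: used blood tube with purple cap, 78 mm long, 15 mm across the cap, lying across the chute (along the bin's y) against the lid; origin at the centre of its closed end, z towards the cap. Rolls into the bin by itself in under 1 s once the lid is up. Do not touch
- forceps: steel dressing forceps, 140x16x12 mm, lying flat at the front right; origin at the centre of its underside; not part of the job
- tape_roll: white surgical tape roll, 62 mm across, 13 mm high; origin at the centre of its underside; not part of the job
- gauze_stack: stack of white gauze squares, 78x78x30 mm; origin at the centre of its underside; not part of the job
- paste_pot: white pot with turquoise lid, 54 mm across, 28 mm high, at the right; origin at the centre of its underside; not part of the job
- syringe: clear syringe, 140x23x33 mm, lying at the left; origin at the centre of its underside; not part of the job

How it is judged:
On the way:
1. with the fingers pressing the lever pad the lid stands wide open (over 0.85 rad) and the tube lies in the bin (value of joint lid_angle above 0.85 rad and contact force between the fingers and lever above 0.5 N and z of used_tube in the frame of bin between 0 and 0.06 m and x of used_tube in the frame of bin between -0.073 and 0.073 m and y of used_tube in the frame of bin between -0.062 and 0.062 m), for 0.3 s.
At the end, for the whole second after the job is handed in: the lid is shut (within 0.05 rad), the lever is back up (within 0.03 rad), and the tube lies at rest inside the bin (origin within the walls and under 60 mm above the worktop) (value of joint lid_angle below 0.05 rad and value of joint lever_angle below 0.03 rad and z of used_tube in the frame of bin between 0 and 0.06 m and x of used_tube in the frame of bin between -0.073 and 0.073 m and y of used_tube in the frame of bin between -0.062 and 0.062 m and linear speed of used_tube below 0.05 m/s); the robot touches nothing.
It fails at once if the lid slams or falls: it closes faster than 1.6 rad/s (velocity of joint lid_angle below -1.6 rad/s).
It fails at once if the robot touches the tube (contact force between any of the fingers, the arm and used_tube above 0.3 N).
It fails at once if the robot touches the lid instead of the lever (contact force between any of the fingers, the arm and lid above 0.5 N).
It fails at once if something else on the worktop is moved by more than 15 mm (distance of any of forceps, tape_roll, gauze_stack, paste_pot, syringe from where it was at the start of the episode above 0.015 m).
It also fails if it takes over 42 s, if anything falls off the work surface, if the arm or the gripper's body presses on something with over 40 N, if the wrist force passes 120 N, or if a joint passes its speed limit or range.

### The arm

A 7-joint arm with a two-finger parallel gripper is mounted at the origin on a cart in front of the work surface, level with it; the furniture and walls round the work are solid. World frame = base frame: x ahead of the robot, y to its left, z up, the work surface at z = 0. Lengths are in m, angles in rad, forces in N, time in s.
With the tool pointing down it reaches from about 0.425 to 1.025 m from the base axis. Payload 9.4 kg.
Tool frame: the origin (TCP) lies at the very end of the fingers, on their centre line; the grasp point (between the pads) lies 19 mm behind it; z points along the fingers, y is the line along which they close (so a half turn about z gives the same grasp; the last joint's range is limited). The gripper opens to 93 mm and grips with 3 to 60 N. Pads are 15 mm wide; open, the fingers measure 128 mm over their backs; the gripper's body (75 mm by 188 mm) begins 65 mm behind the grasp point.
Start: joints at [1.21, 0.599, -0.003, 1.599, 0.002, 0.943, -0.08], TCP at [0.203, -0.696, 0.219] pointing down, gripper open.
Joint ranges: [-2.57, 2.57], [-0.35, 1.97], [-1.29, 1.29], [0.11, 2.56], [-1.05, 4.19], [0.11, 1.86], [-2.63, 2.63]. Speed limits (rad/s): [2.22, 2.22, 3.01, 3.01, 3.14, 3.14, 3.14].

### API

Orientations are given as a unit quaternion [x, y, z, w].
In Python, from bench import telemetry, optics, bot gives the robot as it stands.
- The arm moves only by the tool servo_tool, never from a script. Its argument "moves" is a list that holds one entry, the list of rows, each a list of 4 numbers: the shift along the tool's x, y, z in units of 0.3 m (1.0 is 0.3 m), then the turn about the tool's z in units of 45 degrees (1.0 is 45 degrees). A call has 1 to 12 rows; each row is the pose to reach, as a shift and turn from the pose commanded when the call began, along the tool's axes at that moment; what a row does not reach only later rows make up. A row lasts 1/10 s, in which the tool goes at most 50 mm and 8.59 degrees, less where a joint would pass 70% of its speed; a pose out of reach is approached as far as the arm can. A call with a number of a shift or a turn outside -1 to 1 is refused whole. A call with a gripper value outside its range is refused whole. "hand" is the closure in counts, from 0 (fully open) to 255 (shut), set as the call begins (left out, the last holds). The fingers move at their own pace and stop on an object; "grip_force" is the grip in N (left out, the last holds). Time passes only in rows, so rows that repeat a pose let the fingers close. It gives the time, the measured TCP pose, the force, the opening and the grip force at its end, in the units of the state.
- telemetry.read_state(): the state, without advancing time (a new reading comes with each control period).
- optics.grab_frame(name): name is "scene" or "top" or "wrist"; returns a dict with "pixels" (480x640x3 uint8, red, green, blue), "intrinsics" (3x3 intrinsics, pixels), "view" (4x4, takes a point from world to camera coordinates). Camera axes: x right, y up, looking along -z (the intrinsics and any distortion apply to the point x, -y, -z); pixel columns grow to the right and rows downward; lengths in m; the calibration is good to about 2 mm. The wrist camera is an equidistant fisheye: a pixel r from the principal point sees the ray r / f radians off the axis. A picture is of the moment at which its call begins. There is no depth.
- bot.hand_in(): hands the job in; it is judged then, once.
The state is a dict: "clock": time; "joint_pos": joint angles; "dq": joint speeds; "joint_efforts": joint torques, N m; "position": TCP position; "eef_rot": TCP orientation; "wrist_force": force on the tool from outside, world axes, zero at the start; "wrist_torque": the same for the moment, N m; "grip_width": finger opening in m; "finger_force": force on a finger pad.
Only numpy, scipy, OpenCV 4.12 (cv2) and the standard library are available. Lean on these libraries where they do the work, as an engineer would, in place of code of your own. Each camera call takes 0.05 s, during which the arm holds its last target. There are 200 camera calls.

## Working session

There is one attempt and no reset: what is moved stays moved. The work goes in short steps, Python scripts to look and compute and a tool call to move; the robot and the scene stay as the last step left them, time stands still between calls to the robot, and variables do not carry over. Pictures are saved under pics/ and viewed, at most 10 in all, crops included, and the job is handed in when it is done.

Besides the shell and the picture viewer there is one more tool, called after "Call:" as a command line: name --argument value ..., lists and objects as JSON in quotes. servo_tool: Moves the arm, as the interface text tells. Its arguments: {"type":"object","properties":{"moves":{"type":"array","items":{"type":"array","items":{"type":"array","items":{"type":"number"}}}},"hand":{"type":"number"},"grip_force":{"type":"number"}},"required":["moves"]}

```bash
mkdir -p pics
python3 - <<'E'
from bench import telemetry, optics
import cv2,pickle
s=telemetry.read_state(); print(s)
d={}
for n in("scene","top"):
    f=optics.grab_frame(n); d[n]=f; cv2.imwrite(f"pics/{n}0.png",f["pixels"][:,:,::-1])
    print(n,f["intrinsics"],f["view"])
pickle.dump(d,open("f0.pkl","wb"))
E
```

```text
{'clock': 0.0, 'joint_pos': array([ 1.21031628,  0.6001655 , -0.00253622,  1.60013727,  0.00179556,
        0.94293924, -0.07980302]), 'dq': array([ 1.35365494e-03, -6.11665186e-04, -7.54069135e-04, -7.11872935e-04,
       -7.60700743e-04, -1.59578416e-07,  6.17976705e-04]), 'joint_efforts': array([-7.12865312e-04, -7.65075445e+01,  1.49657674e+00, -2.52357656e+01,
       -5.23937470e-02,  1.67334813e-02,  2.05680321e-04]), 'position': array([ 0.20282442, -0.69551785,  0.21772829]), 'eef_rot': array([ 9.89946823e-01,  1.41437653e-01, -1.90362607e-04, -8.01308400e-04]), 'wrist_force': array([0.09355898, 0.51896623, 0.75853055]), 'wrist_torque': array([-0.03582141, -0.0159873 , -0.00022842]), 'finger_force': 0.0, 'grip_width': 0.09294291938058902}
scene [[543.97992222   0.         324.01408208]
 [  0.         543.97992222 246.91686487]
 [  0.           0.           1.        ]] [[-0.54218559 -0.8400744  -0.01760074  0.26112448]
 [ 0.43742563 -0.30007605  0.84771055 -0.3537682 ]
 [-0.7174215   0.45191743  0.53016698 -1.14851567]
 [ 0.          0.          0.          1.        ]]
top [[592.58630988   0.         323.0953377 ]
 [  0.         592.58630988 245.02049369]
 [  0.           0.           1.        ]] [[ 0.01654641 -0.99985942 -0.00271129 -0.05076885]
 [ 0.98851134  0.01595104  0.15030266 -0.54883615]
 [-0.15023828 -0.00516711  0.98863631 -1.38831498]
 [ 0.          0.          0.          1.        ]]
```

View pics/scene0.png

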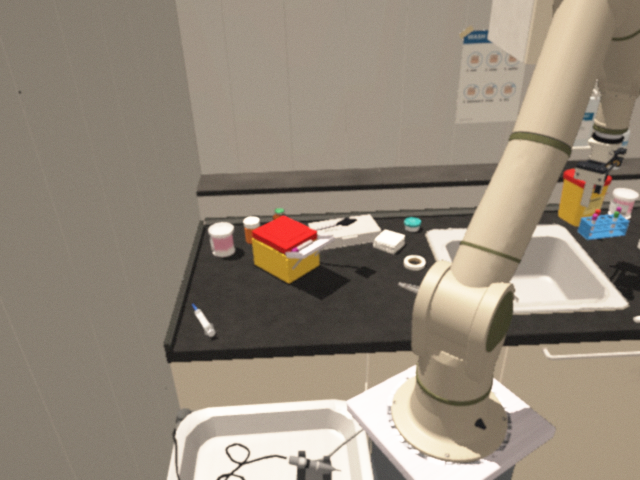

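View pics/top0.png

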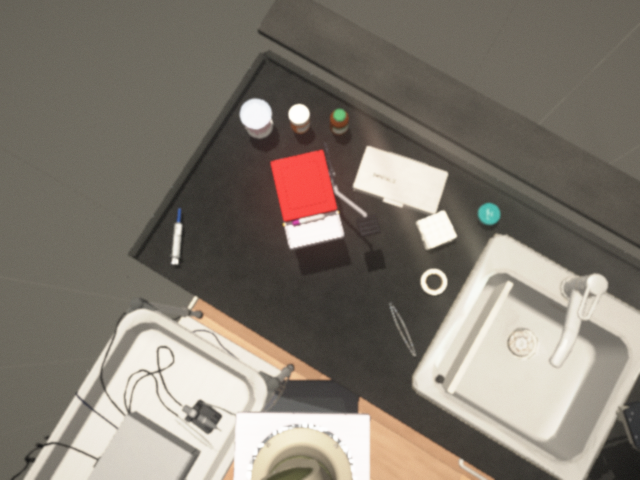

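The top view shows the red lid around (305,187), the chute at (314,232) and the lever running from (335,190) to a dark pad near (369,226). I'll enlarge that area.

Run:
```python
import pickle,cv2
d=pickle.load(open("f0.pkl","rb"))
im=d["top"]["pixels"][140:290,260:420,::-1]
im=cv2.convertScaleAbs(cv2.resize(im,None,fx=5,fy=5,interpolation=cv2.INTER_CUBIC)[:600*5//5+150],alpha=1.6,beta=25)
cv2.imwrite("pics/topz.png",cv2.resize(im,(640,600)))
im=d["scene"]["pixels"][200:290,240:390,::-1]
cv2.imwrite("pics/scz.png",cv2.convertScaleAbs(cv2.resize(im,(750,450),interpolation=cv2.INTER_CUBIC),alpha=1.3,beta=20))
```

```text
(no output)
```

View pics/topz.png

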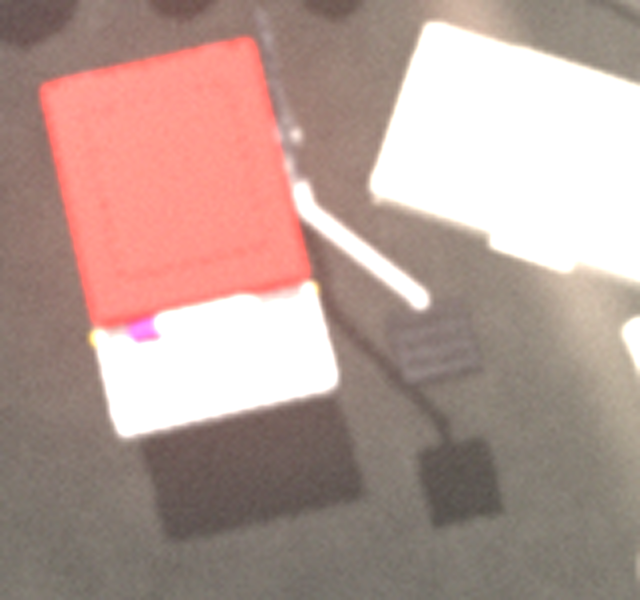

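View pics/scz.png

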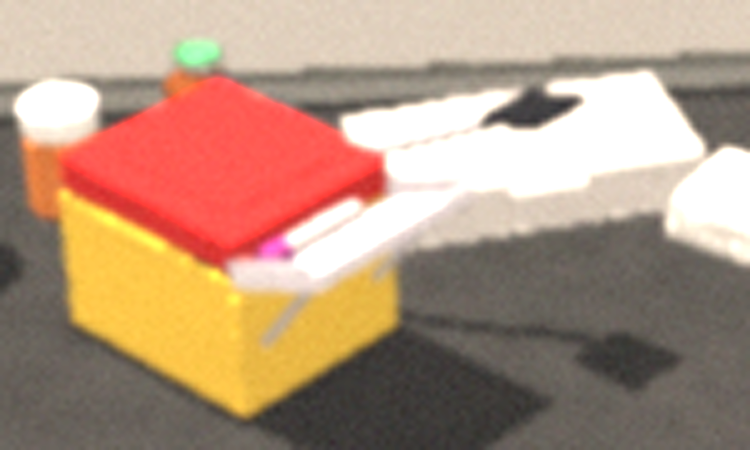

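```bash
cat > h.py <<'E'
import numpy as np
def proj(f,P):
    c=(f["view"]@np.r_[P,1])[:3]; k=f["intrinsics"]@np.array([c[0],-c[1],-c[2]]); return k[:2]/k[2]
def w(p,P):
    c,s=np.cos(p[2]),np.sin(p[2]); return np.array([p[0]+c*P[0]-s*P[1],p[1]+s*P[0]+c*P[1],P[2]])
E
python3 - <<'E'
import pickle,numpy as np
from h import *
from scipy.optimize import least_squares
d=pickle.load(open("f0.pkl","rb"))
T=lambda u,v:(260+u/4,140+v/4)
S=lambda u,v:(240+u/5,200+v/5)
M=[("top",(.075,.0625,.119),T(42,86)),("top",(.075,-.0625,.119),T(254,38)),
("top",(-.142,.063,.14),T(122,437)),("top",(-.142,-.063,.14),T(338,387)),
("top",(-.131,-.120,.154),T(434,346)),
("scene",(-.131,-.120,.154),S(533,106)),("scene",(-.075,.063,0),S(246,417)),
("scene",(.075,.063,0),S(72,324)),("scene",(-.075,-.063,0),S(400,326))]
r=lambda p:np.concatenate([proj(d[n],w(p,P))-q for n,P,q in M])
o=least_squares(r,[.75,0,0.2],loss="soft_l1"); p=o.x
print(p,r(p).reshape(-1,2).round(1))
L=lambda a:None
print("pad rest",w(p,(-.131,-.12,.154)))
R=.168
for a in(0,.24,.48):
    th=np.arctan2(.074,.151)-a
    print(a,w(p,(.02-R*np.cos(th),-.12,.08+R*np.sin(th))))
for c,z in(((303,187),0),):pass
def back(f,u,v,z):
    K=np.linalg.inv(f["intrinsics"])@[u,v,1]; R=f["view"][:3,:3];t=f["view"][:3,3]
    dr=R.T@[K[0],-K[1],-K[2]]*1.; o=-R.T@t; return o+dr*(z-o[2])/dr[2]
f=d["top"]
for n,u,v,z in(("gauze",436,230,.03),("tape",433,281,.013),("tray corner",353,187,.04),("tray near",402,207,.04),("forc1",391,304,.01),("pot",489,214,.028)):print(n,back(f,u,v,z))
print(back(f,*T(434,346),.154))
E
```

```text
[0.67683338 0.00436583 0.23927196] [[ 0.4 -0.9]
 [-0.3 -0.4]
 [-0.6 -0.1]
 [ 0.2  0.2]
 [ 0.1 -0.9]
 [ 0.4  0.2]
 [ 0.3  2.3]
 [ 0.8  1.2]
 [ 0.1  2. ]]
pad rest [ 0.57800491 -0.14326186  0.154     ]
0 [ 0.57814245 -0.1432283   0.15393062]
0.24 [ 0.56527033 -0.14636839  0.11595217]
0.48 [ 0.56153754 -0.14727899  0.0759128 ]
gauze [ 0.59284273 -0.31660638  0.03      ]
tape [ 0.46953862 -0.31096558  0.013     ]
tray corner [ 0.69482706 -0.11270004  0.04      ]
tray near [ 0.64665678 -0.23257904  0.04      ]
forc1 [ 0.41215182 -0.20893213  0.01      ]
pot [ 0.63516154 -0.44739932  0.028     ]
[ 0.5758988  -0.14295901  0.154     ]
```

Call:
servo_tool --moves '[[[0.02,-0.08,-0.03,0],[0.06,-0.2,-0.06,0],[0.1,-0.34,-0.1,0],[0.14,-0.48,-0.14,0],[0.18,-0.62,-0.17,0],[0.21,-0.74,-0.17,0],[0.23,-0.8,-0.17,0],[0.23,-0.8,-0.17,0],[0.23,-0.8,-0.17,0]]]' --hand 255 --grip_force 20

```text
clock: 1.0
position: [0.2022, -0.4468, 0.2699]
eef_rot: [0.99, 0.142, 0.0, 0.0]
wrist_force: [0.1, -1.0, 0.5]
grip_width: 0.0258
finger_force: 0.0
```

Call:
servo_tool --moves '[[[0.05,-0.02,0,-0.05],[0.12,-0.05,0,-0.15],[0.2,-0.08,0,-0.27],[0.28,-0.11,0,-0.39],[0.36,-0.145,0,-0.51],[0.44,-0.18,0,-0.63],[0.52,-0.21,0,-0.75],[0.6,-0.24,0,-0.85],[0.68,-0.275,0,-0.94],[0.73,-0.295,0,-1],[0.75,-0.3,0,-1],[0.75,-0.3,0,-1]]]'

```text
clock: 2.2
position: [0.3934, -0.2964, 0.2694]
eef_rot: [0.86, 0.51, -0.0, -0.0]
wrist_force: [-0.1, 0.1, 0.3]
grip_width: 0.0003
finger_force: 0.0
```

```bash
cat > go.py <<'E'
import sys,numpy as np
from bench import telemetry
from scipy.spatial.transform import Rotation as R
s=telemetry.read_state(); t=np.array(eval(sys.argv[1]))
r=R.from_quat(s["eef_rot"]); y=r.as_matrix()[:,1]
print(s["clock"],s["position"],"yang",np.degrees(np.arctan2(y[1],y[0])),"F",s["wrist_force"],"w",s["grip_width"],"tilt",r.as_matrix()[:,2])
print("units",r.inv().apply(t-s["position"])/.3,"q",s["joint_pos"].round(2))
E
python3 go.py "[.573,-.151,.21]"
```

```text
2.2 [ 0.39343134 -0.29644359  0.26938166] yang -28.68677875343545 F [-0.13185798  0.05066035  0.3376631 ] w 0.00029833124618536223 tilt [-2.40974001e-04  3.46539859e-04 -9.99999911e-01]
units [0.71258986 0.29244763 0.19796263] q [ 0.77  0.27 -0.3   2.05  0.11  0.84 -0.09]
```

Call:
servo_tool --moves '[[[0.05,0.02,0,-0.05],[0.12,0.05,0,-0.15],[0.2,0.08,0,-0.27],[0.28,0.115,0,-0.39],[0.36,0.15,0,-0.51],[0.44,0.18,0,-0.63],[0.52,0.21,0.03,-0.75],[0.6,0.25,0.08,-0.85],[0.68,0.28,0.14,-0.92],[0.72,0.295,0.19,-0.94],[0.72,0.295,0.2,-0.94],[0.72,0.295,0.2,-0.94]]]'

```text
clock: 3.4
position: [0.5736, -0.1502, 0.209]
eef_rot: [0.619, 0.786, -0.001, -0.001]
wrist_force: [0.1, -0.6, -0.4]
grip_width: 0.0004
finger_force: 0.0
```

```bash
python3 go.py "[.576,-.149,.165]"
python3 - <<'E'
from bench import optics
import cv2,numpy as np
a=optics.grab_frame("scene")["pixels"][130:310,230:430,::-1];b=optics.grab_frame("wrist")["pixels"][:,:,::-1]
cv2.imwrite("pics/c1.png",np.hstack([cv2.resize(a,(400,360)),cv2.resize(b,(400,360))]))
E
```

```text
3.4 [ 0.57355474 -0.15015984  0.20895473] yang 13.558312145516801 F [ 0.14393038 -0.59802268 -0.44583529] w 0.00041358638206818126 tilt [-1.94350344e-03  6.31496591e-05 -9.99998109e-01]
units [0.00177181 0.00910471 0.14649991] q [ 0.49  0.49 -0.47  1.9   0.3   0.83  0.1 ]
```

View pics/c1.png

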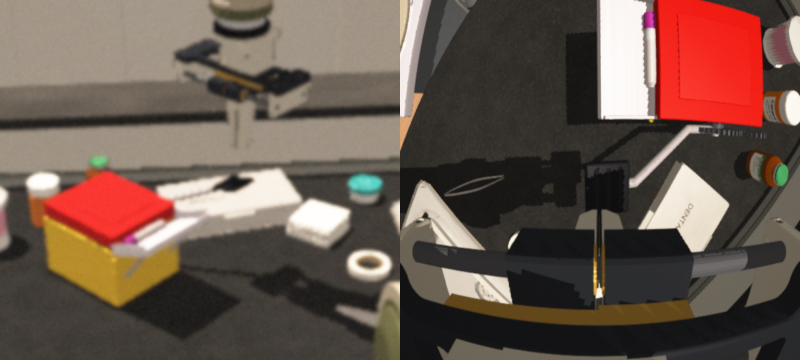

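The fingertip hovers above the black pad (wrist picture: pad (607,185), finger (598,215)). The wrist camera may stick out towards the bin, so I'll check its position before descending.

Run:
```python
from bench import optics,telemetry
import numpy as np
from scipy.spatial.transform import Rotation as R
v=optics.grab_frame("wrist")["view"]; c=-v[:3,:3].T@v[:3,3]; s=telemetry.read_state()
print("cam",c,"tool frame",R.from_quat(s["eef_rot"]).inv().apply(c-s["position"]))
p=(.6768,.0044,.2393); d=c[:2]-p[:2]; a=p[2]
print("bin frame",d@[np.cos(a),np.sin(a)],d@[-np.sin(a),np.cos(a)])
```

```text
cam [ 0.55812079 -0.08259194  0.37571728] tool frame [ 0.07015317  0.00067495 -0.1653989 ]
bin frame -0.13591639818379495 -0.05638336613386726
```

Call:
servo_tool --moves '[[[0,0.01,0.02,0],[0,0.01,0.05,0],[0,0.01,0.08,0],[0,0.01,0.11,0],[0,0.01,0.13,0],[0,0.01,0.14,0],[0,0.01,0.15,0],[0,0.01,0.16,0],[0,0.01,0.17,0],[0,0.01,0.18,0],[0,0.01,0.185,0],[0,0.01,0.19,0]]]'

```text
clock: 4.75
position: [0.577, -0.1495, 0.1527]
eef_rot: [0.619, 0.786, -0.0, 0.0]
wrist_force: [-2.3, -0.6, 4.5]
grip_width: 0.0005
finger_force: 1.6
```

```bash
python3 go.py "[.5615,-.155,.076]"
python3 - <<'E'
from bench import optics
import cv2,numpy as np
a=optics.grab_frame("scene")["pixels"][150:300,230:400,::-1];b=optics.grab_frame("wrist")["pixels"][:,:,::-1]
cv2.imwrite("pics/c2.png",np.hstack([cv2.resize(a,(400,360)),cv2.resize(b[100:400,100:433],(400,360))]))
E
```

```text
4.75 [ 0.57702509 -0.1494797   0.15269618] yang 13.55584155317626 F [-2.30222754 -0.59216117  4.53669176] w 0.0005158448200863508 tilt [-2.14172018e-04 -3.36574771e-04 -9.99999920e-01]
units [-0.00568765 -0.05454831  0.25567117] q [ 0.46  0.56 -0.44  1.94  0.35  0.71  0.05]
```

View pics/c2.png

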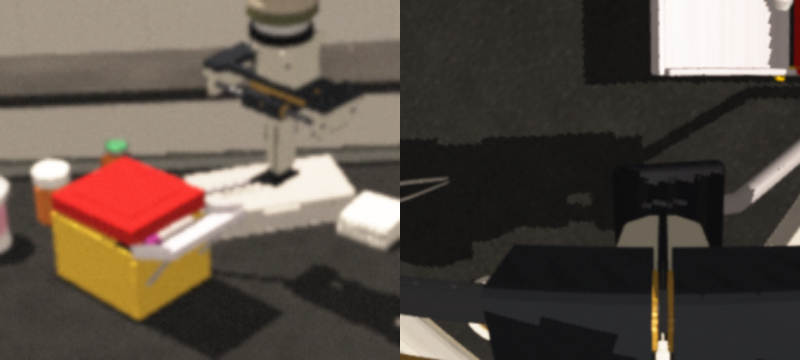

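Call:
servo_tool --moves '[[[0,-0.006,0.015,0],[0,-0.013,0.03,0],[0,-0.019,0.045,0],[0,-0.025,0.06,0],[0,-0.03,0.075,0],[0,-0.035,0.09,0],[0,-0.039,0.105,0],[0,-0.042,0.12,0],[0,-0.045,0.135,0],[0,-0.048,0.15,0],[0,-0.051,0.165,0],[0,-0.053,0.18,0]]]'

```text
clock: 6.05
position: [0.5617, -0.153, 0.0983]
eef_rot: [0.619, 0.786, 0.0, -0.0]
wrist_force: [2.8, 1.4, 3.6]
grip_width: 0.0005
finger_force: 1.6
```

Call:
servo_tool --moves '[[[0,-0.001,0.01,0],[0,-0.002,0.02,0],[0,-0.003,0.03,0],[0,-0.003,0.04,0],[0,-0.004,0.05,0],[0,-0.004,0.058,0],[0,-0.004,0.065,0],[0,-0.004,0.07,0],[0,-0.004,0.075,0],[0,-0.004,0.075,0],[0,-0.004,0.075,0]]]'

```text
clock: 7.15
position: [0.5606, -0.1533, 0.0761]
eef_rot: [0.619, 0.786, -0.0, -0.0]
wrist_force: [2.1, 0.3, 3.5]
grip_width: 0.0006
finger_force: 1.6
```

```bash
python3 go.py "[.5615,-.155,.076]"
python3 - <<'E'
from bench import optics
import cv2,numpy as np
a=optics.grab_frame("scene")["pixels"][150:300,230:400,::-1];b=optics.grab_frame("wrist")["pixels"][:,:,::-1]
cv2.imwrite("pics/c3.png",np.hstack([cv2.resize(a,(400,360)),cv2.resize(b,(400,360))]))
E
```

```text
7.15 [ 0.56057292 -0.15331857  0.07613361] yang 13.566353022710121 F [2.07146514 0.2589117  3.45390565] w 0.0005597750995139107 tilt [-1.20115434e-05 -1.46577910e-05 -1.00000000e+00]
units [-0.00617328  0.00168934  0.00044541] q [ 0.42  0.65 -0.37  2.03  0.43  0.54 -0.02]
```

View pics/c3.png

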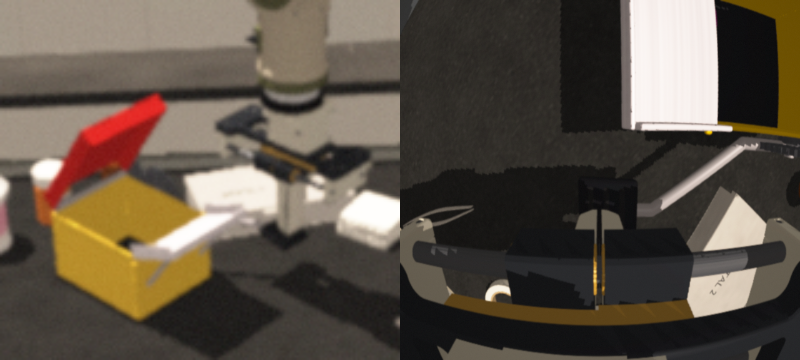

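The lid stands open and the chute is empty, so the tube has rolled in. I'll press a few millimetres more to reach the stop and hold there.

Call:
servo_tool --moves '[[[0,0,0.004,0],[0,0,0.008,0],[0,0,0.012,0],[0,0,0.014,0],[0,0,0.014,0],[0,0,0.014,0],[0,0,0.014,0],[0,0,0.014,0],[0,0,0.014,0],[0,0,0.014,0],[0,0,0.014,0],[0,0,0.014,0]]]'

```text
clock: 8.45
position: [0.5608, -0.1533, 0.0738]
eef_rot: [0.619, 0.786, -0.0, 0.001]
wrist_force: [-3.3, 1.4, 25.3]
grip_width: 0.0
finger_force: 13.0
```

```bash
python3 go.py "[.577,-.1495,.1527]"
python3 - <<'E'
from bench import optics
import cv2,numpy as np
a=optics.grab_frame("top")["pixels"][130:280,250:420,::-1]
b=optics.grab_frame("scene")["pixels"][180:290,230:340,::-1]
cv2.imwrite("pics/c4.png",np.hstack([cv2.resize(a,(420,370)),cv2.convertScaleAbs(cv2.resize(b,(370,370)),alpha=1.5)]))
E
```

```text
8.45 [ 0.56081593 -0.15333577  0.07377401] yang 13.565214087135185 F [-3.25482591  1.36985013 25.33905628] w 4.400451856397046e-05 tilt [ 0.00120993 -0.00114973 -0.99999861]
units [-0.00059277  0.05567941 -0.2630357 ] q [ 0.41  0.65 -0.36  2.03  0.44  0.53 -0.02]
```

View pics/c4.png

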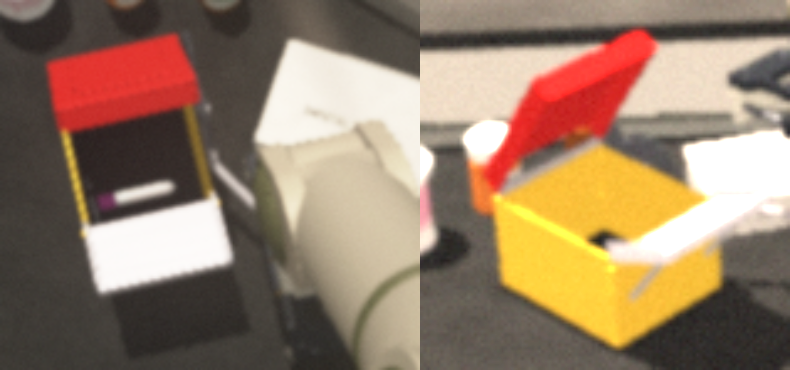

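Lever at its stop (25 N) and the tube lies in the bin (left picture, (135,195)). I'll now raise it slowly back along the arc at about 0.03 m/s.

Call:
servo_tool --moves '[[[0,0,-0.005,0],[0,0,-0.012,0],[0,0,-0.02,0],[0,0,-0.03,0],[0,0.001,-0.04,0],[0,0.001,-0.05,0],[0,0.002,-0.06,0],[0,0.003,-0.07,0],[0,0.004,-0.08,0],[0,0.006,-0.09,0],[0,0.007,-0.1,0],[0,0.009,-0.11,0]]]'

```text
clock: 9.75
position: [0.5625, -0.1529, 0.105]
eef_rot: [0.619, 0.786, -0.001, -0.001]
wrist_force: [-2.4, -0.2, 3.2]
grip_width: 0.0007
finger_force: 1.9
```

Call:
servo_tool --moves '[[[0,0.002,-0.01,0],[0,0.004,-0.02,0],[0,0.006,-0.03,0],[0,0.008,-0.04,0],[0,0.01,-0.05,0],[0,0.013,-0.06,0],[0,0.016,-0.07,0],[0,0.019,-0.08,0],[0,0.022,-0.09,0],[0,0.026,-0.1,0],[0,0.029,-0.11,0],[0,0.033,-0.12,0]]]'

```text
clock: 10.95
position: [0.5732, -0.1503, 0.1412]
eef_rot: [0.619, 0.786, 0.0, 0.0]
wrist_force: [-1.5, -0.3, 3.2]
grip_width: 0.0005
finger_force: 1.6
```

Call:
servo_tool --moves '[[[0,0.004,-0.008,0],[0,0.007,-0.016,0],[0,0.01,-0.024,0],[0,0.013,-0.032,0],[0,0.015,-0.04,0],[0,0.015,-0.048,0],[0,0.015,-0.056,0],[0,0.015,-0.066,0],[0,0.015,-0.076,0],[0,0.015,-0.09,0],[0,0.015,-0.11,0],[0,0.015,-0.13,0]]]'

```text
clock: 12.15
position: [0.5771, -0.1493, 0.1804]
eef_rot: [0.619, 0.786, -0.0, -0.0]
wrist_force: [1.2, -0.5, 0.5]
grip_width: 0.0002
finger_force: 0.0
```

Call:
servo_tool --moves '[[[0,0,-0.03,0],[0,0,-0.08,0],[0,0,-0.14,0],[0,0,-0.2,0],[0,0,-0.23,0],[0,0,-0.24,0],[0,0,-0.24,0],[0,0,-0.24,0]]]'

```text
clock: 12.95
position: [0.5768, -0.1494, 0.2512]
eef_rot: [0.619, 0.786, -0.0, -0.0]
wrist_force: [0.0, -0.3, 0.1]
grip_width: 0.0004
finger_force: 0.0
```

```bash
python3 go.py "[.577,-.1495,.1527]"
python3 - <<'E'
from bench import optics
import cv2,numpy as np
a=optics.grab_frame("wrist")["pixels"][:,:,::-1]
b=optics.grab_frame("scene")["pixels"][150:300,230:400,::-1]
cv2.imwrite("pics/c5.png",np.hstack([cv2.resize(b,(400,360)),cv2.resize(a,(400,360))]))
E
```

```text
12.95 [ 0.57677832 -0.14935882  0.25120148] yang 13.56046892717345 F [ 0.04214035 -0.31763082  0.13505933] w 0.0004321131794069607 tilt [-1.13005303e-03  1.52689846e-04 -9.99999350e-01]
units [-0.00076647  0.00095692  0.32833715] q [ 0.5   0.45 -0.49  1.85  0.26  0.91  0.13]
```

View pics/c5.png

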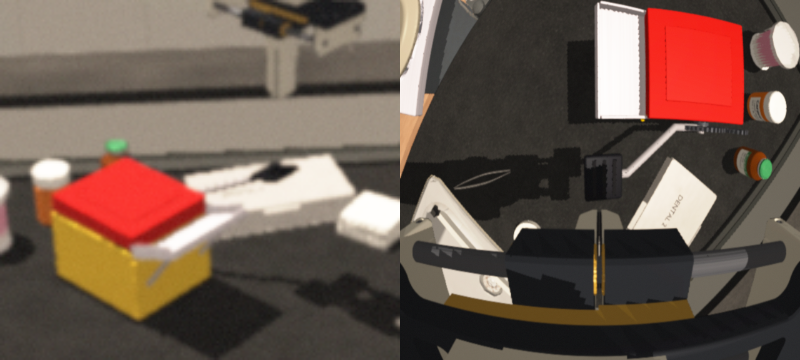

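The lid is shut, the chute is empty, the lever is back up and the hand is well clear.

```bash
python3 -c "
from bench import bot; print(bot.hand_in())"
```

```text
the job is handed in; nothing more can be done
None
```

The job is handed in, with no verdict returned: I pressed the lever to its stop and saw the tube in the bin, then eased the lid shut at about 0.03 m/s at the pad and moved the hand clear; the only contact I saw was with the lever.

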